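# Raise the shielded store's heavy flap with its lever

### The arm

A 6-joint arm with a two-finger parallel gripper is mounted at the origin on a cart in front of the work surface, level with it; the furniture and walls round the work are solid. World frame = base frame: x ahead of the robot, y to its left, z up, the work surface at z = 0. Lengths are in m, angles in rad, forces in N, time in s.
With the tool pointing down it reaches from about 0.425 to 0.95 m from the base axis. Payload 14.7 kg.
Tool frame: the origin (TCP) lies between the finger pads; the fingertips stand 25 mm ahead of it and the grasp point (between the pads) lies 6 mm ahead of it; z points along the fingers, x is the direction in which the jaws open and shut, and the axes are right-handed (so a half turn about z gives the same grasp; the last joint's range is limited). The gripper opens to 85 mm and grips with 20 to 120 N. Pads are 22 mm wide; open, the fingers measure 114 mm over their backs; the gripper's body (76 mm by 85 mm) begins 54 mm behind the grasp point. The pads swing forward as they close: fully open they stand 13 mm farther back than shut.
Start: joints at [1.272, 0.48, 1.596, -0, 1.065, -0.047], TCP at [0.162, 0.63, 0.227] pointing down, gripper open.
Joint ranges: [-2.75, 2.75], [-0.82, 2.05], [0.23, 2.67], [-1.56, 4.7], [0.09, 2.69], [-2.92, 2.92]. Speed limits (rad/s): [1.89, 1.89, 2.39, 3.01, 3.01, 3.01].

### API

Orientations are given as a unit quaternion [w, x, y, z].
In Python, from rig import readout, imaging, close_job gives the robot as it stands.
- The arm moves only by the shell command python3 -m inch 'ROWS' [OPENING] [FORCE]. ROWS is text: rows parted by semicolons, each of 6 numbers parted by spaces: the shift along the tool's x, y, z in mm, then the turn, a rotation vector about the tool's x, y, z in degrees. A call has exactly 10 rows; each row is the pose to reach, as a shift and turn from the pose commanded when the call began, along the tool's axes at that moment; what a row does not reach only later rows make up. A row lasts 1/12 s, in which the tool goes at most 41.7 mm and 7.16 degrees, less where a joint would pass 70% of its speed; a pose out of reach is approached as far as the arm can. A call with a gripper value outside its range is refused whole. OPENING is the gripper command: -1 is fully open, 1 is shut, values between are in proportion, set as the call begins (- or left out, the last holds). The fingers move at their own pace and stop on an object; FORCE is the grip in N (left out, the last holds). Time passes only in rows, so rows that repeat a pose let the fingers close, or fill a call up. It gives the time, the measured TCP pose, the force and the opening at its end, in the units of the state.
- readout.get_state(): the state, without advancing time (a new reading comes with each control period).
- imaging.snapshot(name): name is "scene" or "top" or "wrist"; returns (picture, depth): 384x512x3 uint8, red, green, blue; 384x512 float32, m along the optical axis (not along the pixel's ray), 0 where there is no reading.
- imaging.calibration(name): a dict with "fx", "fy", "cx", "cy" (pixels), "extrinsics" (4x4, takes a point from world to camera coordinates). Camera axes: x right, y down, z forward; pixel columns grow to the right and rows downward; lengths in m; the calibration is good to about 2 mm. A picture is of the moment at which its call begins: read the wrist's pose just before it. calibration takes no time and is no camera call; for the wrist camera it gives the pose at the moment of the call.
- close_job(): hands the job in, once; it reports no verdict.
The state is a dict: "clock": time; "joints": joint angles; "qvel": joint speeds; "effort": joint torques, N m; "tool_pos": TCP position; "eef_rot": TCP orientation; "wrist_force": force on the tool from outside, world axes, zero at the start; "ft_torque": the same for the moment, N m; "gripper_width": finger opening in m.
Only numpy, scipy, OpenCV 4.12 (cv2) and the standard library are available. Lean on these libraries where they do the work, as an engineer would, in place of code of your own. Each camera call takes 0.05 s, during which the arm holds its last target.

### The job

Push the vial insert that stands on the flap of the grey vial store sideways across onto the store's fixed deck, without picking it up. Then press the round pad at the long end of the lever down near the bottom of its travel, so that the short end raises the heavy flap, and keep it pressed: the program finishes while the fingers still hold the lever down and the flap open. Do not lift the lever off its roller, do not raise the flap by hand, and leave the other things where they are.

Things in the scene. Friction and masses are not known exactly. Their poses are not given: they have to be found in the camera images.
- store: Grey vial store and lever stand on a dark base plate, fixed. Origin on the table under the middle of the lever's roller; x level, roller to box; y along the roller; z up. In its frame, mm: roller diameter 16, axis at z 42, between cheeks (x -23 to 23, y +-14 to +-19, top 72). Box x 94 to 202. Flap: y -56 to 56, flat top z 79. Fixed deck: y -150 to -58, flat top z 78.5. No rims or steps.
- flap (a joint): Angle of the heavy hinged flap (2.6 kg, plus or minus a quarter; top 108 x 112 mm) about its hinge at store x 200, z 62 (axis along store y): 0 shut, growing as it rises; falls shut by its own weight. About 0.34 with the lever's pad down on the table, 0.26 with the pad's top 45 mm above the table.
- flap_top (a point): Centre of the flap's flat top (when shut at store 146, 0, 79 mm).
- flap_lip (a point): Under-face of the steel lip at the front of the flap, where the lever's short end bears (when shut at store 75.9, 0, 38.5 mm). Lip 28 x 60 x 6 mm.
- lever: Loose aluminium bar 24 x 8 mm, 0.2 kg, lying across the roller. Origin on its underside at the roller; x along the bar to the short end, z out of its top. Round nose (radius 7) at x 75, under the flap's lip; round pad at x -200. At rest the long end is up, tilted 20 degrees; the pad meets the table at about -12. Pressing takes about 2 to 5 N all the way; let go, it comes up again.
- lever_pad (a point): Centre of the top of the round pad (diameter 38 mm, 11 mm thick) at the lever's long end; 9 mm above the bar's underside; at rest about 125 mm above the table, pressed fully down about 14 mm. It swings down in an arc of 200 mm radius about the roller.
- lever_seat (a point): The lever's origin point, on the roller's top (store height about 50 mm).
- insert: White vial insert with small capped vials in it, one rigid piece of 0.15 kg, 74 (x) x 40 (y) x 57 mm high, standing loose on the flap, its long side roughly along the store's x. Origin at the centre of its underside, z up.
- insert_corner0 (a point): Bottom corner of the insert at its (+x, +y), 2 mm up.
- insert_corner1 (a point): Bottom corner of the insert at its (+x, -y), 2 mm up.
- insert_corner2 (a point): Bottom corner of the insert at its (-x, +y), 2 mm up.
- insert_corner3 (a point): Bottom corner of the insert at its (-x, -y), 2 mm up.
- vial_white: Bystander: clear vial with white cap, diameter 28, 54 mm high, standing beside the lever. Origin under its centre.
- vial_brown: Bystander: brown vial with dark cap, diameter 25, 54 mm high, standing beside the lever. Origin under its centre.
- trough: Bystander: small open trough, 46 x 92 x 24 mm, on the robot's side of the lever. Origin under its centre.
- plate: Bystander: flat well plate, 85 x 128 x 15 mm. Origin under its centre.
- tape: Bystander: roll of tape, diameter 96, 25 mm high. Origin under its centre.

How it is judged:
On the way, in this order (a step that is already met when the one before it is completed fails the run):
1. the insert stands on the fixed deck, wholly off the flap, with the flap still shut (y of each of insert_corner0, insert_corner1, insert_corner2, insert_corner3 in the frame of store below -0.056 m and z of insert in the frame of store between 0.074 and 0.083 m and angle between insert's own z axis and vertical below 0.1 rad and value of joint flap below 0.03 rad and linear speed of insert below 0.02 m/s), for 0.2 s.
2. the lever has raised the flap to at least 0.26 rad (value of joint flap above 0.26 rad), for 0.2 s.
At the end, for the whole second after the job is handed in: The flap stands at 0.26 rad or more and still, the robot presses on the lever with more than 0.5 N, the lever lies on its roller, the insert stands upright at rest on the deck with all four bottom corners past the flap's edge, and the bystanders are within 20 mm of where they stood (value of joint flap above 0.26 rad and velocity of joint flap between -0.05 and 0.05 rad/s and contact force between any of the arm, the fingers and lever above 0.5 N and y of each of insert_corner0, insert_corner1, insert_corner2, insert_corner3 in the frame of store below -0.056 m and z of insert in the frame of store between 0.074 and 0.083 m and angle between insert's own z axis and vertical below 0.1 rad and linear speed of insert below 0.02 m/s and z of lever_seat in the frame of store below 0.06 m and distance of each of vial_white, vial_brown, trough, plate, tape from where it was at the start of the episode below 0.02 m); the arm keeps its last pose, push and grip.
It fails at once if the insert is lifted more than 12 mm off the store (z of insert in the frame of store above 0.092 m).
It fails at once if the insert is tipped over or falls off the store (angle between insert's own z axis and vertical above 0.5 rad or z of insert in the frame of store below 0.06 m).
It fails at once if the lever is lifted or pulled off its roller (z of lever_seat in the frame of store above 0.065 m or distance between lever_seat and store above 0.08 m).
It fails at once if the robot itself touches the flap while it is raised (value of joint flap above 0.05 rad and contact force between any of the arm, the fingers and flap above 1 N).
It fails at once if a bystander is moved more than 20 mm (distance of any of vial_white, vial_brown, trough, plate, tape from where it was at the start of the episode above 0.02 m).
It also fails if it takes over 45 s, if anything falls off the work surface, if the arm or the gripper's body presses on something with over 40 N, if the wrist force passes 120 N, or if a joint passes its speed limit or range.

## Working session

There is one attempt and no reset: what is moved stays moved. The work goes in short steps, Python scripts to look and compute and a shell command to move; the robot and the scene stay as the last step left them, time stands still between calls to the robot, and variables do not carry over. Pictures are saved under pics/ and viewed, and the job is handed in when it is done.

```bash
ls; mkdir -p pics; cat > h.py <<'E'
import numpy as np,cv2
from rig import readout, imaging, close_job
def snap(n,f):
    c=imaging.calibration(n); p,d=imaging.snapshot(n)
    cv2.imwrite(f'pics/{f}.png',p[:,:,::-1]); np.savez(f'pics/{f}.npz',p=p,d=d,K=[c['fx'],c['fy'],c['cx'],c['cy']],E=c['extrinsics'])
    return p,d,c
def world(f):
    z=np.load(f'pics/{f}.npz');fx,fy,cx,cy=z['K'];d=z['d'];v,u=np.mgrid[:384,:512]
    P=np.stack([(u-cx)/fx*d,(v-cy)/fy*d,d],-1);E=z['E']
    return z['p'],(P-E[:3,3])@E[:3,:3],d
E
python3 - <<'E'
from h import *
for n in('scene','top','wrist'): snap(n,n+'0')
s=readout.get_state();print(s)
for n in ('scene','top'):
    c=imaging.calibration(n);E=np.array(c['extrinsics']);print(n,-E[:3,:3].T@E[:3,3],E[2,:3],c['fx'])
E
```

```text
pics
{'clock': 0.15, 'joints': array([ 1.27238737e+00,  4.80668860e-01,  1.59674929e+00,  1.72912758e-05,
        1.06511647e+00, -4.65995149e-02]), 'qvel': array([ 0.00048152, -0.0025626 ,  0.00025024,  0.00138965,  0.00031598,
        0.0001064 ]), 'effort': array([ 3.36715239e-04, -9.51160383e+01, -4.30455244e+01,  1.16131841e-04,
        8.31274461e-03, -4.60479527e-06]), 'tool_pos': array([0.16182773, 0.62918914, 0.22642459]), 'eef_rot': array([ 2.64743019e-04,  7.90305191e-01,  6.12713215e-01, -3.89609643e-04]), 'wrist_force': array([ 0.18430064, -0.28366228,  0.47191871]), 'ft_torque': array([-0.0543262 ,  0.00163195, -0.01942482]), 'gripper_width': 0.08539346222459636}
scene [-0.11352148 -0.99282772  0.98657673] [ 0.46953789  0.6241734  -0.62445315] 462.8253985263983
top [ 0.42998783 -0.1031312   1.15733701] [ 0.08111038 -0.00795337 -0.99667339] 390.5525057817372
```

View pics/scene0.png

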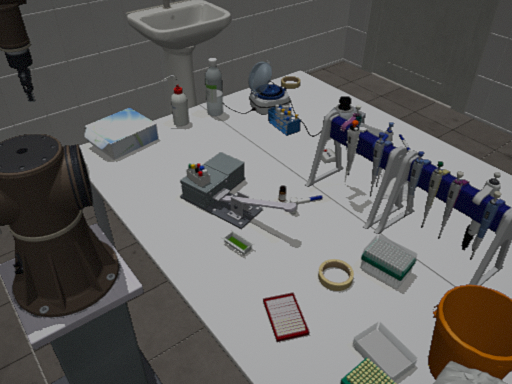

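View pics/top0.png

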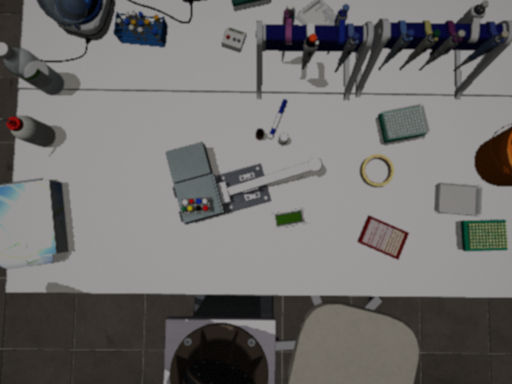

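View pics/wrist0.png

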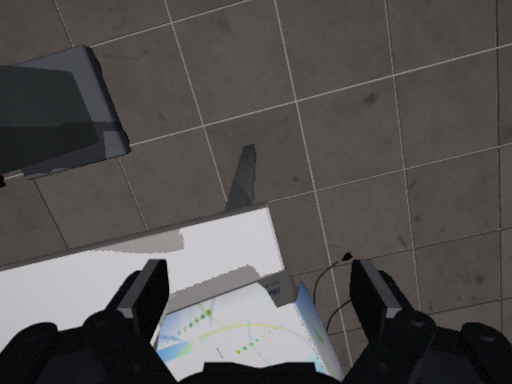

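The top view shows the store at about (195,180) with the insert on the near half of the box at (197,207). The deck is at (190,160), away from the robot, and the lever pad is at (316,165). Next I'll measure these with depth.

```bash
python3 - <<'E'
from h import *
p,W,d=world('top0')
# zoomed crop
cv2.imwrite('pics/topz.png',cv2.resize(p[125:240,155:340,::-1],None,fx=4,fy=4,interpolation=cv2.INTER_CUBIC))
p2,W2,d2=world('scene0')
cv2.imwrite('pics/scz.png',cv2.resize(p2[140:260,170:310,::-1],None,fx=4.5,fy=4.5,interpolation=cv2.INTER_CUBIC))
print('table z',np.median(W[240:280,300:340,2]),np.median(W2[330:350,240:260,2]))
for nm,W_,reg in(('top',W,(slice(125,240),slice(155,340))),('sc',W2,(slice(140,260),slice(170,310)))):
    Q=W_[reg].reshape(-1,3)
    m=(Q[:,2]>.068)&(Q[:,2]<.09); h,e=np.histogram(Q[m,2],22); print(nm,h,e[[0,-1]])
E
```

```text
table z 0.000469319384276704 0.002108314629285303
top [ 29  22  27  29  28  34  60 107 235 376 445 476 399 281 146  81  28  10
  12  22  10  18] [0.06815753 0.08998253]
sc [ 24  27  25  19  29  30  32  36  44  53  88 143 201 188 144  89  44  32
  17   8  12   9] [0.06804135 0.08987906]
```

View pics/topz.png

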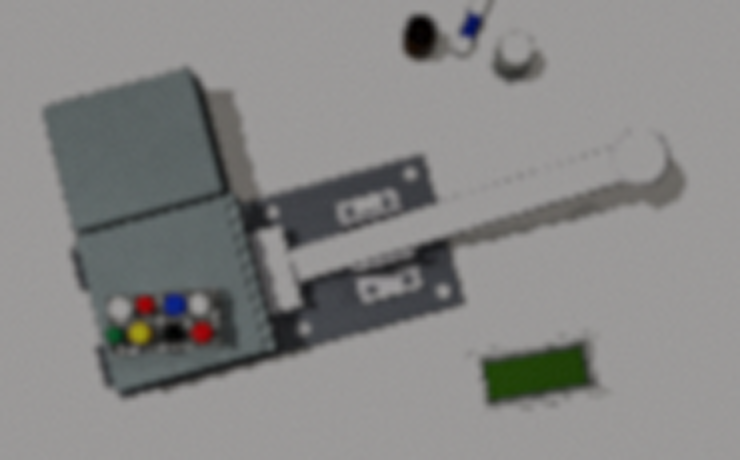

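View pics/scz.png

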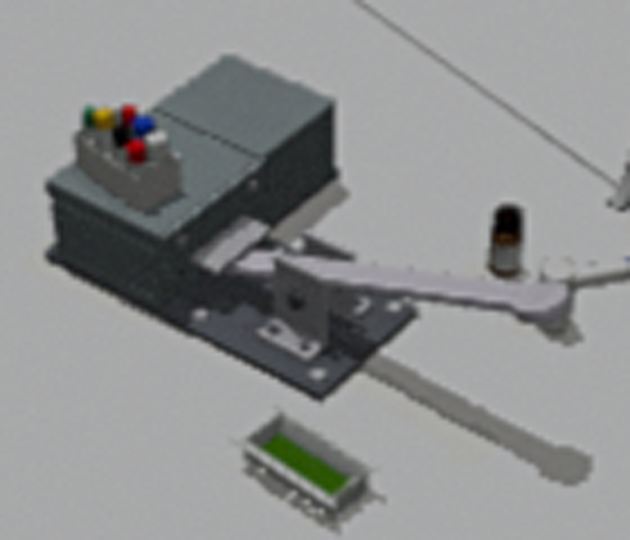

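The crops show the flap and deck split across the box, the insert at the near end of the flap, and the raised lever with the white pad at its tip. Next I'll fit rectangles to these.

```bash
python3 - <<'E'
from h import *
p,W,d=world('top0')
z=np.load('pics/top0.npz');fx,fy,cx,cy=z['K'];E=z['E'];C=-E[:3,:3].T@E[:3,3]
def ray(u,v,h):
    r=E[:3,:3].T@np.array([(u-cx)/fx,(v-cy)/fy,1]);return C+r*(h-C[2])/r[2]
# box top from depth
m=np.zeros(d.shape,np.uint8);m[125:240,155:238]=1
m&=((W[...,2]>.06)&(W[...,2]<.16)).astype(np.uint8)
m=cv2.morphologyEx(m,cv2.MORPH_OPEN,np.ones((5,5)))
n,l,st,_=cv2.connectedComponentsWithStats(m);k=1+np.argmax(st[1:,4]);mb=(l==k)
print(st)
flat=mb&(W[...,2]<.088)
Q=W[flat][:,:2].astype(np.float32);r=cv2.minAreaRect(Q);print('box',r);print(cv2.boxPoints(r))
ins=mb&(W[...,2]>.105)
Qi=W[ins];r2=cv2.minAreaRect(Qi[:,:2].astype(np.float32));print('ins',r2,Qi[:,2].max());print(cv2.boxPoints(r2))
# corners from zoomed picture: deck corners, seam
for uv in [(44,107),(188,68),(228,190),(79,232),(274,347),(121,390)]:
    print('corner',ray(155+uv[0]/4-.375,125+uv[1]/4-.375,.079)[:2].round(4))
for nm,uv,h in[('pad',(641,156),.125),('white',(516,55),.054),('brown',(420,36),.054),('trough',(537,373),.02)]:
    print(nm,ray(155+uv[0]/4-.375,125+uv[1]/4-.375,h)[:2].round(4))
for u,v in [(316,165),(314,165),(260,134),(284,139)]: print(W[v,u])
E
```

```text
[[     0      0    512    384 193600]
 [   167    142     57     80   3008]]
box ((0.5427746772766113, 0.07361079752445221), (0.2064303159713745, 0.12336207926273346), 16.017314910888672)
[[ 0.426547    0.10441734]
 [ 0.460586   -0.01415562]
 [ 0.65900236  0.04280426]
 [ 0.62496334  0.1613772 ]]
ins ((0.4769604802131653, 0.06027466803789139), (0.039913345128297806, 0.07368210703134537), 5.396025657653809) 0.13970245567954945
[[0.45362774 0.09507575]
 [0.46055678 0.02172017]
 [0.50029325 0.02547359]
 [0.49336419 0.09882917]]
corner [0.625  0.1527]
corner [0.654  0.0532]
corner [0.5685 0.0233]
corner [0.5378 0.1257]
corner [ 0.46   -0.0108]
corner [0.4292 0.0937]
pad [ 0.5892 -0.257 ]
white [ 0.672  -0.1778]
brown [ 0.6848 -0.1088]
trough [ 0.4452 -0.1971]
[ 0.58528843 -0.25971869  0.12668607]
[ 0.58552839 -0.25468608  0.12460748]
[ 0.68299299 -0.10983921  0.05728028]
[ 0.66993939 -0.17876751  0.05513202]
```

```bash
cat >> h.py <<'E'
E
python3 - <<'E'
from h import *
S=np.array([[202,-150],[94,-150],[94,56],[202,56],[94,-57],[202,-57]])/1000.
Wd=np.array([[.625,.1527],[.654,.0532],[.46,-.0108],[.4292,.0937],[.5685,.0233],[.5378,.1257]])
a=S-S.mean(0);b=Wd-Wd.mean(0);th=np.arctan2((a[:,0]*b[:,1]-a[:,1]*b[:,0]).sum(),(a*b).sum())
R=np.array([[np.cos(th),-np.sin(th)],[np.sin(th),np.cos(th)]]);o=Wd.mean(0)-R@S.mean(0)
print(th,np.degrees(th),o);print(((R@S.T).T+o-Wd).round(4))
f=lambda w:((np.array(w)-o)@R*1000).round(1)
print('pad store',f([.5892,-.257]),'expected -185,0')
print('insert corners',[f(x) for x in [[.4536,.0951],[.4606,.0217],[.5003,.0255],[.4934,.0988]]],'c',f([.477,.0603]))
print('bystanders',f([.672,-.1778]),f([.6848,-.1088]),f([.4452,-.1971]))
np.savez('store.npz',th=th,R=R,o=o)
E
```

```text
1.8708455572522895 107.19155455135682 [ 0.54140941 -0.08329786]
[[ 0.      0.0013]
 [ 0.0029 -0.0024]
 [ 0.0001  0.0008]
 [-0.001  -0.0006]
 [-0.0004  0.    ]
 [-0.0016  0.0008]]
pad store [-180.1    5.7] expected -185,0
insert corners [array([196.4,  31.2]), array([124.2,  46.2]), array([116.1,   7.1]), array([188.2,  -8. ])] c [156.2  19.1]
bystanders [-128.9  -96.8] [ -66.7 -129.4] [-80.3 125.5]
```

```bash
cat >> h.py <<'E'
from scipy.spatial.transform import Rotation as Ro
def rel(tgt,yaw=None,n=None):
    """shift(mm, tool axes) and rotvec (deg, tool axes) from the measured pose to tgt; tool down, tool x at world angle yaw (deg)"""
    s=readout.get_state();q=s['eef_rot'];R=Ro.from_quat([q[1],q[2],q[3],q[0]])
    dp=R.inv().apply(np.array(tgt)-s['tool_pos'])*1000
    c=R.as_matrix()[:,0];cy=np.degrees(np.arctan2(c[1],c[0]))
    rv=np.zeros(3)
    if yaw is not None:
        a=np.radians(yaw);D=Ro.from_matrix(np.array([[np.cos(a),np.sin(a),0],[np.sin(a),-np.cos(a),0],[0,0,-1.]]))
        rv=np.degrees((R.inv()*D).as_rotvec())
    print('yaw now',cy.round(2),'shift',dp.round(1),'rot',rv.round(2))
E
python3 - <<'E'
from h import *
p,W,d=world('top0')
for a,b in [((185,265),(0,65)),((110,150),(5,60)),((40,95),(0,65))]:
    Q=W[slice(*a),slice(*b)].reshape(-1,3);Q=Q[Q[:,2]>.03];print(Q.min(0),Q.max(0))
rel([.433,.056,.227],95.5)
E
```

```text
[ 0.3071981  -0.1031312   0.03000633] [0.53040888 0.61076739 1.15733701]
[ 0.42998783 -0.1031312   0.03009226] [0.71319518 0.55935253 1.15733701]
[ 0.42998783 -0.1031312   0.03022355] [0.87379521 0.54573637 1.15733701]
yaw now 75.57 shift [-4.875e+02  4.054e+02 -1.000e-01] rot [-1.000e-02  5.000e-02 -1.993e+01]
```

```bash
python3 - <<'E'
from h import *
p,W,d=world('top0')
for a,b in [((185,265),(0,65)),((110,150),(5,60))]:
    Q=W[slice(*a),slice(*b)].reshape(-1,3);D=d[slice(*a),slice(*b)].ravel();Q=Q[(Q[:,2]>.03)&(D>.3)];print(np.percentile(Q,1,0),Q.min(0),Q.max(0))
E
```

```text
[0.31054794 0.44732903 0.0339365 ] [0.3071981  0.44371861 0.03000633] [0.53040888 0.61076739 0.07937031]
[0.64838797 0.49754761 0.03189863] [0.64777133 0.49492396 0.03009226] [0.71319518 0.55935253 0.19047446]
```

```bash
python3 -m inch '-25 20 0 0 0 -2;-55 45 0 0 0 -4;-85 70 0 0 0 -6;-115 95 0 0 0 -8;-145 120 0 0 0 -10;-175 145 0 0 0 -12;-205 170 0 0 0 -14;-235 195 0 0 0 -16;-265 220 0 0 0 -18;-290 241 0 0 0 -20' 0.3
python3 - <<'E'
from h import *
rel([.433,.056,.227],95.5)
E
```

```text
clock: 0.98
tool_pos: [0.3234, 0.2863, 0.2269]
eef_rot: [0.0, 0.671, 0.741, -0.0]
wrist_force: [1.5, 1.1, -0.1]
gripper_width: 0.0297
yaw now 95.68 shift [-2.401e+02  8.630e+01 -1.000e-01] rot [-0.    0.02  0.18]
```

```bash
python3 -m inch '-20 7 0 0 0 0;-48 17 0 0 0 0;-78 28 0 0 0 0;-108 39 0 0 0 0;-138 50 0 0 0 0;-168 61 0 0 0 0;-198 71 0 0 0 0;-225 81 0 0 0 0;-240 86 0 0 0 0;-240 86 0 0 0 0'
python3 - <<'E'
from h import *
rel([.433,.056,.227],95.5)
snap('wrist','w1')
E
```

```text
clock: 1.82
tool_pos: [0.4332, 0.0556, 0.2269]
eef_rot: [0.0, 0.673, 0.74, 0.0]
wrist_force: [1.0, 0.9, -1.0]
gripper_width: 0.0294
yaw now 95.43 shift [ 0.4 -0.2 -0.1] rot [ 0.03  0.03 -0.07]
```

View pics/w1.png

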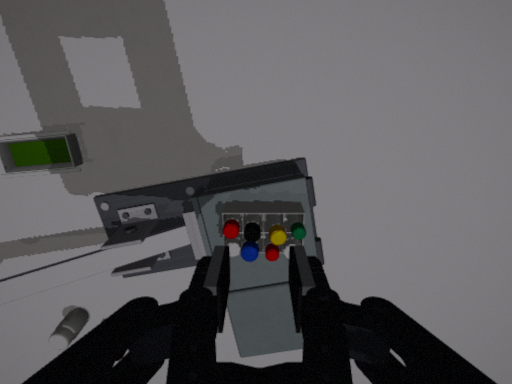

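The wrist view shows the insert's caps in two rows around (265,240), standing on the flap, with the deck below it at (265,320). The fingers are in front. I'll check the insert position from this view.

```bash
python3 - <<'E'
from h import *
p,W,d=world('w1');S=np.load('store.npz')
m=np.zeros(d.shape,bool);m[195:275,212:312]=1
for lo,hi in((.09,.15),(.110,.145)):
    mm=m&(W[...,2]>lo)&(W[...,2]<hi)
    Q=W[mm];r=cv2.minAreaRect(Q[:,:2].astype(np.float32));print(lo,len(Q),r);B=cv2.boxPoints(r);print(((B-S['o'])@S['R']*1000).round(1))
E
```

```text
0.09 3857 ((0.47502654790878296, 0.06375586986541748), (0.04078986495733261, 0.07356347143650055), 5.682490825653076)
[[200.2  32.6]
 [128.1  47.3]
 [120.    7.3]
 [192.1  -7.4]]
0.11 2470 ((0.47359147667884827, 0.06353916972875595), (0.03624404966831207, 0.07294183224439621), 5.5417160987854)
[[199.7  31.8]
 [128.3  46.5]
 [120.9  11. ]
 [192.4  -3.7]]
```

```bash
python3 -m inch '3 0 12 0 0 0;3 0 30 0 0 0;3 0 48 0 0 0;3 0 66 0 0 0;3 0 82 0 0 0;3 0 96 0 0 0;3 0 106 0 0 0;3 0 112 0 0 0;3 0 115 0 0 0;3 0 115 0 0 0'
python3 - <<'E'
from h import *
snap('wrist','w2');snap('scene','s2')
p,_,_=world('s2');cv2.imwrite('pics/s2z.png',cv2.resize(p[100:240,140:310,::-1],None,fx=4,fy=4,interpolation=cv2.INTER_CUBIC))
E
```

```text
clock: 2.7
tool_pos: [0.4313, 0.0615, 0.1116]
eef_rot: [-0.0, 0.672, 0.741, -0.0]
wrist_force: [-0.3, 0.7, -0.2]
gripper_width: 0.0297
```

View pics/w2.png

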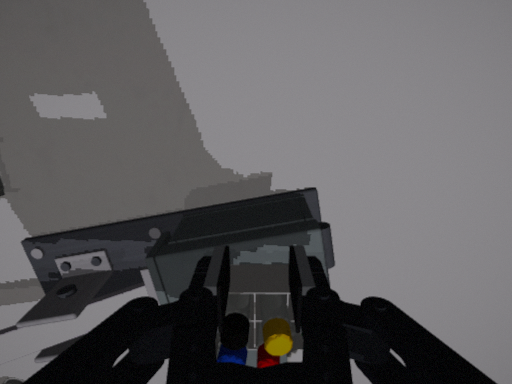

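View pics/s2z.png

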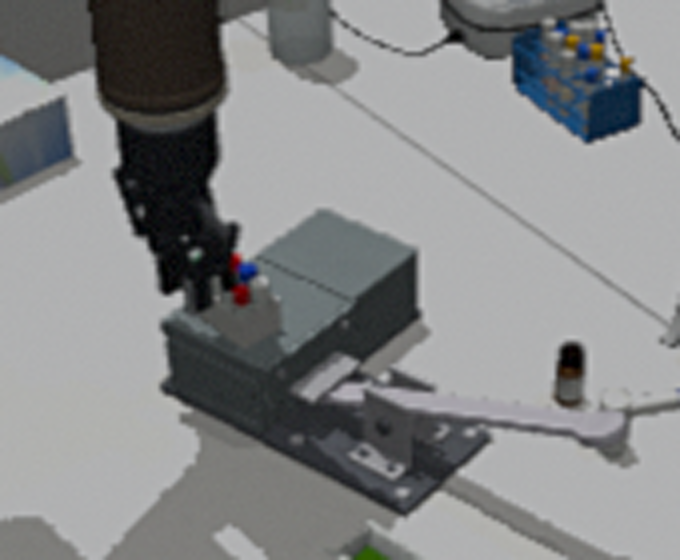

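```bash
python3 -m inch '0 4 0 0 0 0;0 8 0 0 0 0;0 12 0 0 0 0;0.5 17 0 0 0 0;1 22 0 0 0 0;1.5 27 0 0 0 0;2 32 0 0 0 0;2.5 37 0 0 0 0;3 42 0 0 0 0;3.5 47 0 0 0 0'
python3 - <<'E'
from h import *
snap('scene','s3');snap('wrist','w3')
p,_,_=world('s3');cv2.imwrite('pics/s3z.png',cv2.resize(p[100:240,140:310,::-1],None,fx=4,fy=4,interpolation=cv2.INTER_CUBIC))
E
```

```text
clock: 3.63
tool_pos: [0.4786, 0.0692, 0.1118]
eef_rot: [-0.0, 0.672, 0.741, -0.0]
wrist_force: [0.8, 0.1, 0.4]
gripper_width: 0.0301
```

View pics/s3z.png

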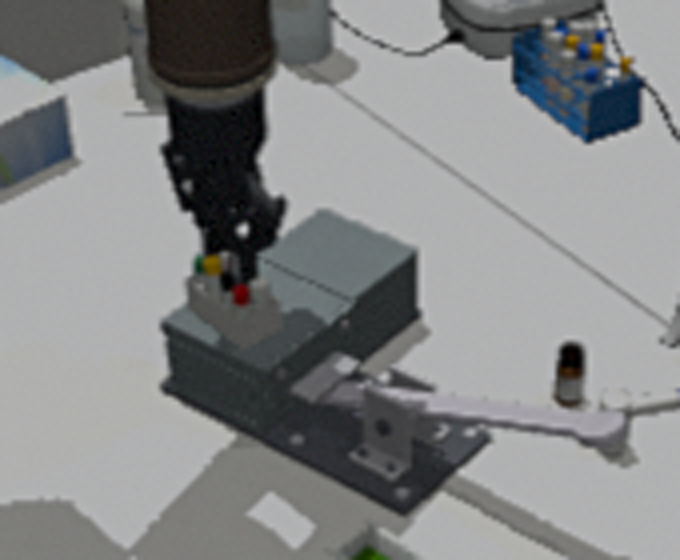

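View pics/w3.png

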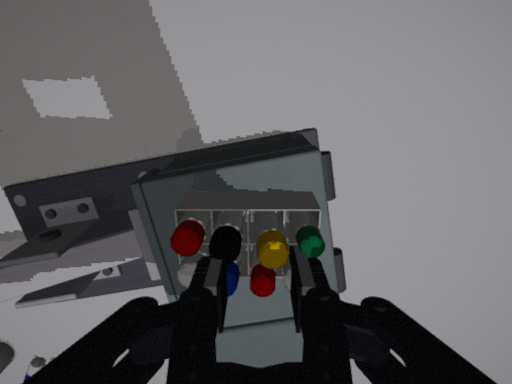

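The crop suggests that the insert hasn't moved even though the fingers advanced. I'll check this with depth before going on.

```bash
python3 - <<'E'
from h import *
S=np.load('store.npz')
p,W,d=world('w3')
np.set_printoptions(suppress=True,precision=3)
for u,v in [(188,238),(226,243),(272,248),(310,240),(250,200),(262,280),(212,270),(212,300),(300,265),(300,300),(250,309),(262,330)]:
    print((u,v),p[v,u],W[v,u],d[v,u].round(3))
m=np.zeros(d.shape,bool);m[170:262,165:330]=1
mm=m&(W[...,2]>.11)&(W[...,2]<.145);r=cv2.minAreaRect(W[mm][:,:2].astype(np.float32));print(r)
p,W,d=world('s3')
for u,v in [(188,172),(200,170),(200,165),(198,150)]: print((u,v),p[v,u],W[v,u])
print(readout.get_state()['wrist_force'])
cv2.imwrite('pics/w3z.png',cv2.resize(world('w3')[0][150:350,150:350,::-1],None,fx=3,fy=3,interpolation=cv2.INTER_CUBIC))
E
```

```text
(188, 238) [76  0  0] [0.464 0.037 0.129] 0.143
(226, 243) [7 9 7] [0.463 0.054 0.134] 0.139
(272, 248) [153 135   0] [0.462 0.074 0.136] 0.137
(310, 240) [14 78 46] [0.461 0.092 0.127] 0.146
(250, 200) [52 50 49] [0.455 0.063 0.097] 0.172
(262, 280) [86  0  0] [0.481 0.072 0.132] 0.147
(212, 270) [40 42 41] [0.471 0.05  0.143] 0.132
(212, 300) [6 4 6] [0.47  0.053 0.164] 0.113
(300, 265) [40 41 42] [0.468 0.087 0.139] 0.136
(300, 300) [ 8 11 12] [0.474 0.086 0.154] 0.124
(250, 309) [90 97 99] [0.54  0.07  0.078] 0.217
(262, 330) [86 92 95] [0.557 0.08  0.078] 0.223
((0.4698556065559387, 0.06360939145088196), (0.02942000702023506, 0.07297813892364502), 5.816781520843506)
(188, 172) [82 82 80] [0.457 0.089 0.103]
(200, 170) [30 23 26] [0.478 0.047 0.127]
(200, 165) [13 17 18] [0.478 0.044 0.148]
(198, 150) [23 20 20] [0.474 0.042 0.206]
[-0.718  0.153 -0.486]
```

View pics/w3z.png

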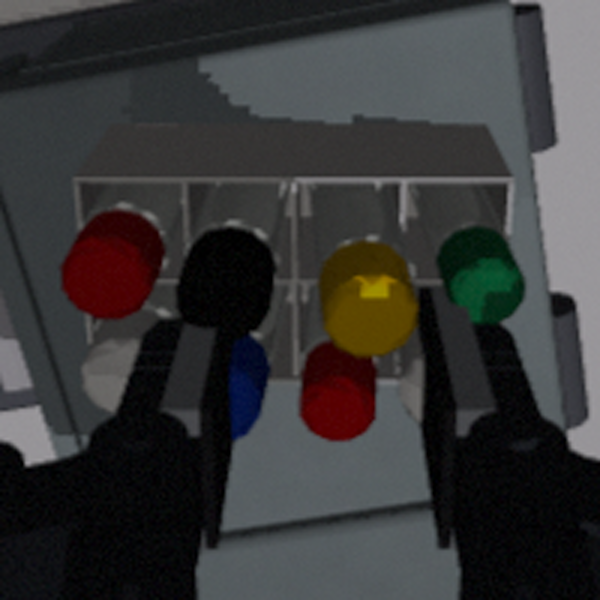

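```bash
python3 - <<'E'
from h import *
np.set_printoptions(suppress=True,precision=3)
p,W,d=world('w2')
for v in range(235,345,8): print(v,[(u,W[v,u].round(3).tolist(),p[v,u].tolist()) for u in (206,214,224)])
p,W,d=world('s2')
for u in (186,190,192):
  for v in range(160,186,3): print((u,v),p[v,u],W[v,u])
p,W,d=world('s3')
for v in range(150,180,3): print((201,v),p[v,201],W[v,201])
s=readout.get_state();print(s['tool_pos'],s['joints'],s['gripper_width'])
E
```

```text
235 [(206, [0.449, 0.027, 0.059], [27, 31, 32]), (214, [0.448, 0.033, 0.059], [42, 45, 47]), (224, [0.444, 0.04, 0.065], [22, 25, 27])]
243 [(206, [0.447, 0.03, 0.072], [25, 24, 28]), (214, [0.446, 0.035, 0.074], [21, 21, 25]), (224, [0.444, 0.042, 0.077], [24, 25, 25])]
251 [(206, [0.45, 0.031, 0.078], [44, 47, 48]), (214, [0.423, 0.041, 0.126], [36, 36, 36]), (224, [0.422, 0.045, 0.127], [19, 15, 17])]
259 [(206, [0.428, 0.037, 0.126], [4, 0, 4]), (214, [0.423, 0.042, 0.134], [36, 37, 38]), (224, [0.423, 0.046, 0.133], [6, 7, 6])]
267 [(206, [0.428, 0.038, 0.133], [11, 10, 11]), (214, [0.423, 0.043, 0.141], [33, 33, 35]), (224, [0.424, 0.047, 0.138], [13, 9, 7])]
275 [(206, [0.423, 0.04, 0.147], [20, 23, 24]), (214, [0.424, 0.043, 0.145], [35, 35, 37]), (224, [0.428, 0.047, 0.138], [1, 0, 1])]
283 [(206, [0.423, 0.041, 0.152], [35, 37, 39]), (214, [0.423, 0.044, 0.152], [35, 37, 38]), (224, [0.431, 0.047, 0.139], [7, 6, 6])]
291 [(206, [0.422, 0.042, 0.159], [0, 0, 3]), (214, [0.425, 0.045, 0.154], [63, 65, 68]), (224, [0.434, 0.048, 0.14], [6, 8, 5])]
299 [(206, [0.422, 0.043, 0.1
[... 1687 characters left out ...]
 36] [0.441 0.031 0.144]
(192, 175) [22 24 25] [0.44  0.032 0.133]
(192, 178) [84 84 83] [0.457 0.066 0.093]
(192, 181) [91 98 99] [0.454 0.062 0.085]
(192, 184) [77 83 86] [0.449 0.055 0.079]
(201, 150) [14 11 16] [0.485 0.042 0.202]
(201, 153) [25 20 28] [0.482 0.039 0.193]
(201, 156) [148 149 150] [0.613 0.267 0.005]
(201, 159) [51 51 52] [0.472 0.025 0.183]
(201, 162) [12 15 14] [0.471 0.023 0.173]
(201, 165) [14 19 19] [0.479 0.04  0.149]
(201, 168) [14 16 20] [0.479 0.041 0.137]
(201, 171) [66 25 27] [0.473 0.032 0.134]
(201, 174) [72  7  6] [0.47  0.028 0.125]
(201, 177) [81 82 81] [0.466 0.023 0.118]
[0.479 0.069 0.112] [ 0.081  0.417  2.08   0.     0.643 -1.587] 0.030088385569609022
```

Both cameras put the fingertips at about z 0.127, although the TCP reads 0.112. The fingertips therefore sit about 15 mm above the TCP rather than 25 mm below it, and they passed over the insert, which hasn't moved. I'll raise, back off and measure the tips against the table camera.

```bash
python3 -m inch '0 0 -10 0 0 0;0 0 -25 0 0 0;0 0 -40 0 0 0;0 -10 -45 0 0 0;0 -25 -45 0 0 0;-2 -40 -45 0 0 0;-4 -50 -45 0 0 0;-4 -53 -45 0 0 0;-4 -53 -45 0 0 0;-4 -53 -45 0 0 0'
python3 - <<'E'
from h import *
np.set_printoptions(suppress=True,precision=3)
rel([.427,.0605,.157],95.4)
snap('scene','s4');snap('wrist','w4')
p,W,d=world('s4');cv2.imwrite('pics/s4z.png',cv2.resize(p[90:210,140:290,::-1],None,fx=5,fy=5,interpolation=cv2.INTER_CUBIC))
p,W,d=world('w4')
m=np.zeros(d.shape,bool);m[230:384,150:370]=1
for xr in ((200,232),(290,322)):
  for v in range(235,300,6):
    row=[W[v,u,2].round(3) for u in range(*xr,3)];print(v,row)
E
```

```text
clock: 4.57
tool_pos: [0.4262, 0.06, 0.1571]
eef_rot: [0.0, 0.672, 0.741, 0.0]
wrist_force: [0.8, -0.4, -0.9]
gripper_width: 0.0304
yaw now 95.57 shift [0.4 0.8 0.1] rot [0.04 0.   0.17]
235 [np.float64(0.079), np.float64(0.078), np.float64(0.08), np.float64(0.079), np.float64(0.079), np.float64(0.079), np.float64(0.079), np.float64(0.079), np.float64(0.08), np.float64(0.078), np.float64(0.081)]
241 [np.float64(0.079), np.float64(0.078), np.float64(0.079), np.float64(0.083), np.float64(0.083), np.float64(0.083), np.float64(0.084), np.float64(0.084), np.float64(0.083), np.float64(0.082), np.float64(0.083)]
247 [np.float64(0.078), np.float64(0.079), np.float64(0.079), np.float64(0.094), np.float64(0.093), np.float64(0.166), np.float64(0.167), np.float64(0.167), np.float64(0.167), np.float64(0.167), np.float64(0.093)]
253 [np.float64(0.08), np.float64(0.079), np.float64(0.103), np.float64(0.101), np.float64(0.174), np.float64(0.173), np.float64(0.173), np.float64(0.173), np.float64(0.174), np.float64(0.169), np.float64(0.102)]
259 [np.float64(0.172), np.float64(0.172), np.float64(0.171)
[... 3079 characters left out ...]
, np.float64(0.187), np.float64(0.186), np.float64(0.187)]
283 [np.float64(0.174), np.float64(0.185), np.float64(0.195), np.float64(0.198), np.float64(0.198), np.float64(0.197), np.float64(0.197), np.float64(0.198), np.float64(0.191), np.float64(0.192), np.float64(0.191)]
289 [np.float64(0.175), np.float64(0.185), np.float64(0.195), np.float64(0.199), np.float64(0.199), np.float64(0.199), np.float64(0.203), np.float64(0.203), np.float64(0.203), np.float64(0.204), np.float64(0.204)]
295 [np.float64(0.176), np.float64(0.187), np.float64(0.196), np.float64(0.199), np.float64(0.199), np.float64(0.207), np.float64(0.206), np.float64(0.206), np.float64(0.207), np.float64(0.209), np.float64(0.209)]
```

View pics/s4z.png

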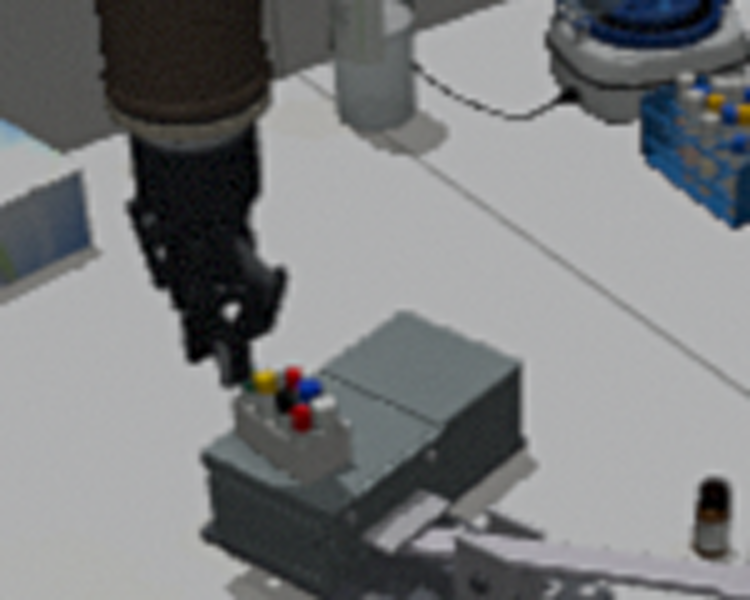

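View pics/w4.png

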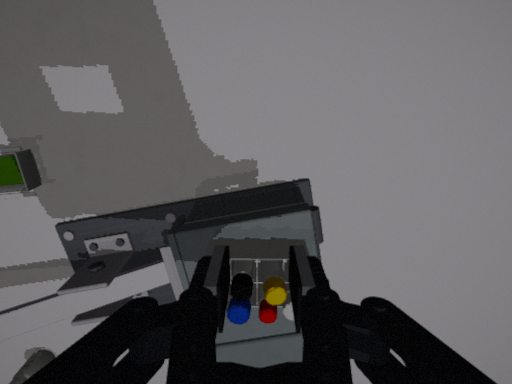

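```bash
python3 -m inch '0 0 10 0 0 0;0 0 22 0 0 0;0 0 34 0 0 0;0 0 41 0 0 0;0 0 45 0 0 0;0 0 47 0 0 0;0 0 49 0 0 0;0 0 51 0 0 0;0 0 53 0 0 0;0 0 53 0 0 0'
python3 -m inch '0 0 1 0 0 0;0 0 2 0 0 0;0 0 3 0 0 0;0 0 4 0 0 0;0 0 5 0 0 0;0 0 6 0 0 0;0 0 6 0 0 0;0 0 6 0 0 0;0 0 6 0 0 0;0 0 6 0 0 0'
```

```text
clock: 5.5
tool_pos: [0.4258, 0.06, 0.1039]
eef_rot: [0.0, 0.672, 0.741, 0.0]
wrist_force: [-0.7, 0.4, -1.1]
gripper_width: 0.0301
clock: 6.33
tool_pos: [0.4258, 0.06, 0.0979]
eef_rot: [0.0, 0.672, 0.741, 0.0]
wrist_force: [-0.1, -0.4, -0.5]
gripper_width: 0.03
```

```bash
python3 -m inch '0 0 1 0 0 0;0 0 2 0 0 0;0 0 3 0 0 0;0 0 4 0 0 0;0 0 5 0 0 0;0 0 6 0 0 0;0 0 7 0 0 0;0 0 8 0 0 0;0 0 8 0 0 0;0 0 8 0 0 0'
python3 - <<'E'
from h import *
np.set_printoptions(suppress=True,precision=3)
snap('scene','s5');snap('wrist','w5')
p,W,d=world('s5');cv2.imwrite('pics/s5z.png',cv2.resize(p[110:210,150:275,::-1],None,fx=6,fy=6,interpolation=cv2.INTER_CUBIC))
p,W,d=world('w5')
for v in range(238,270,3):print(v,[W[v,u].round(3).tolist() for u in (214,220,298)])
E
```

```text
clock: 7.17
tool_pos: [0.4257, 0.06, 0.0898]
eef_rot: [-0.0, 0.672, 0.741, -0.0]
wrist_force: [-0.1, 0.2, 0.3]
gripper_width: 0.0301
238 [[0.447, 0.031, 0.033], [0.446, 0.036, 0.034], [0.431, 0.086, 0.054]]
241 [[0.447, 0.032, 0.036], [0.446, 0.036, 0.039], [0.431, 0.086, 0.057]]
244 [[0.447, 0.032, 0.042], [0.445, 0.037, 0.044], [0.433, 0.086, 0.059]]
247 [[0.418, 0.039, 0.1], [0.417, 0.042, 0.1], [0.414, 0.079, 0.1]]
250 [[0.418, 0.039, 0.103], [0.417, 0.042, 0.104], [0.414, 0.078, 0.103]]
253 [[0.418, 0.039, 0.105], [0.418, 0.042, 0.106], [0.413, 0.078, 0.107]]
256 [[0.417, 0.04, 0.109], [0.418, 0.042, 0.108], [0.414, 0.078, 0.109]]
259 [[0.418, 0.04, 0.111], [0.417, 0.043, 0.112], [0.414, 0.077, 0.112]]
262 [[0.418, 0.041, 0.114], [0.417, 0.043, 0.114], [0.414, 0.077, 0.114]]
265 [[0.418, 0.041, 0.117], [0.416, 0.044, 0.118], [0.414, 0.077, 0.117]]
268 [[0.417, 0.041, 0.119], [0.418, 0.044, 0.118], [0.414, 0.076, 0.12]]
```

View pics/s5z.png

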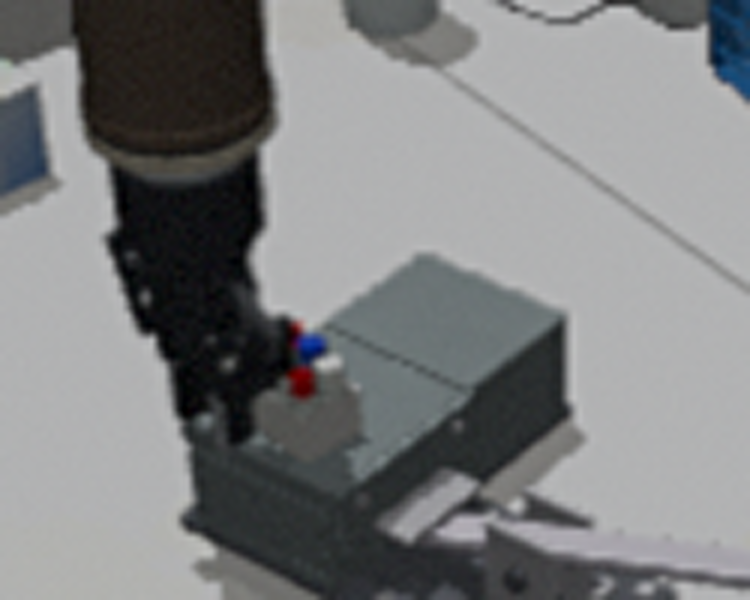

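View pics/w5.png

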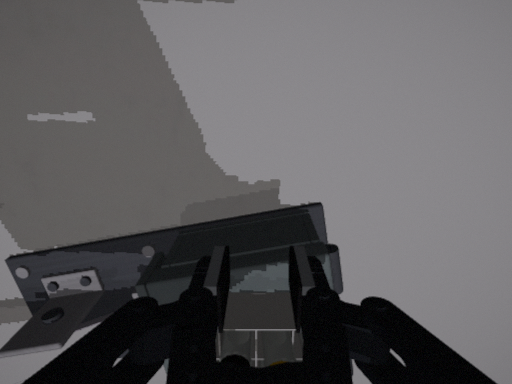

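```bash
python3 -m inch '0 0 1 0 0 0;0 0 2 0 0 0;0 0 3 0 0 0;0 0 4 0 0 0;0 0 5 0 0 0;0 0 6 0 0 0;0 0 7 0 0 0;0 0 8 0 0 0;0 0 8 0 0 0;0 0 8 0 0 0'
python3 - <<'E'
from h import *
np.set_printoptions(suppress=True,precision=3)
p,W,d=world('w5')
for v in range(280,380,8):print(v,[W[v,u].round(3).tolist()+[int(p[v,u].sum())] for u in (208,225,240,258)])
p,W,d=world('w3')
for v in range(190,262,5):print(v,[W[v,u].round(3).tolist()+[int(p[v,u].sum())] for u in (206,248,290)])
E
```

```text
clock: 8.1
tool_pos: [0.4257, 0.06, 0.0818]
eef_rot: [-0.0, 0.672, 0.741, -0.0]
wrist_force: [-0.6, 0.7, 0.3]
gripper_width: 0.0299
280 [[0.418, 0.04, 0.128, 111], [0.426, 0.046, 0.115, 28], [0.448, 0.052, 0.08, 129], [0.448, 0.063, 0.078, 235]]
288 [[0.418, 0.041, 0.132, 144], [0.429, 0.046, 0.116, 1], [0.455, 0.053, 0.078, 237], [0.452, 0.063, 0.08, 233]]
296 [[0.416, 0.042, 0.14, 21], [0.433, 0.047, 0.116, 5], [0.456, 0.053, 0.084, 132], [0.455, 0.063, 0.083, 136]]
304 [[0.416, 0.042, 0.144, 1], [0.437, 0.047, 0.117, 2], [0.456, 0.054, 0.09, 142], [0.455, 0.063, 0.091, 132]]
312 [[0.416, 0.043, 0.149, 15], [0.457, 0.046, 0.097, 70], [0.456, 0.054, 0.097, 140], [0.455, 0.063, 0.098, 131]]
320 [[0.416, 0.044, 0.152, 11], [0.457, 0.047, 0.103, 133], [0.457, 0.054, 0.102, 144], [0.456, 0.064, 0.103, 141]]
328 [[0.411, 0.045, 0.162, 5], [0.457, 0.047, 0.109, 140], [0.456, 0.055, 0.109, 139], [0.456, 0.064, 0.109, 141]]
336 [[0.411, 0.045, 0.165, 8], [0.462, 0.048, 0.108, 143], [0.46, 0.055, 0.11, 149], [0.475, 0.065, 0.093, 141]]
344 [[0.411, 0.046, 0.167, 22], [0.461, 0.048, 0.115, 14
[... 1122 characters left out ...]
25 [[0.465, 0.042, 0.112, 170], [0.465, 0.063, 0.108, 234], [0.467, 0.086, 0.098, 144]]
230 [[0.466, 0.043, 0.115, 158], [0.468, 0.064, 0.107, 218], [0.472, 0.088, 0.093, 155]]
235 [[0.477, 0.041, 0.099, 163], [0.471, 0.064, 0.108, 215], [0.472, 0.087, 0.1, 155]]
240 [[0.477, 0.042, 0.106, 160], [0.473, 0.064, 0.108, 246], [0.473, 0.086, 0.105, 159]]
245 [[0.48, 0.042, 0.105, 171], [0.476, 0.064, 0.109, 253], [0.468, 0.085, 0.119, 140]]
250 [[0.481, 0.043, 0.11, 168], [0.479, 0.065, 0.108, 254], [0.469, 0.084, 0.124, 3]]
255 [[0.481, 0.043, 0.113, 238], [0.483, 0.065, 0.107, 254], [0.471, 0.084, 0.125, 0]]
260 [[0.476, 0.045, 0.127, 11], [0.485, 0.065, 0.109, 258], [0.474, 0.085, 0.125, 32]]
```

```bash
python3 -m inch '2 4 1 0 0 0;2 8 2 0 0 0;2 12 3 0 0 0;2 16 4 0 0 0;2 20 4 0 0 0;2 24 4 0 0 0;2.5 28 4 0 0 0;3 32 4 0 0 0;3.5 36 4 0 0 0;4 40 4 0 0 0'
python3 - <<'E'
from h import *
snap('scene','s6');snap('wrist','w6')
p,W,d=world('s6');cv2.imwrite('pics/s6z.png',cv2.resize(p[110:210,150:275,::-1],None,fx=6,fy=6,interpolation=cv2.INTER_CUBIC))
E
```

```text
clock: 8.93
tool_pos: [0.4655, 0.068, 0.0779]
eef_rot: [-0.0, 0.672, 0.741, -0.0]
wrist_force: [-0.6, -1.0, -0.9]
gripper_width: 0.0297
```

View pics/s6z.png

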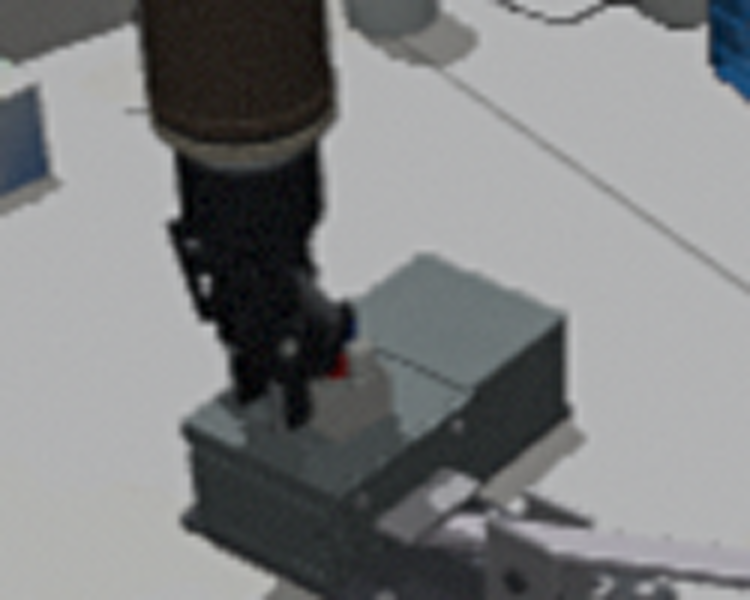

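View pics/w6.png

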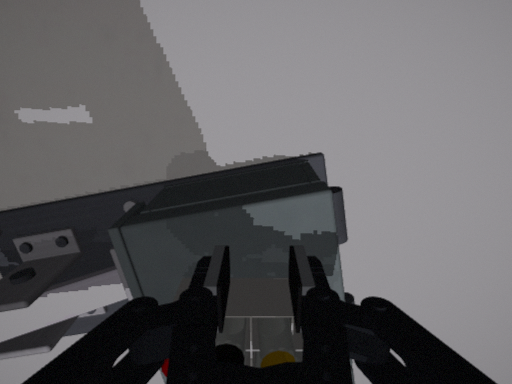

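```bash
python3 -m inch '0.5 5 0 0 0 0;1 10 0 0 0 0;1.5 15 0 0 0 0;2 20 0 0 0 0;2.5 25 0 0 0 0;3 30 0 0 0 0;3.5 35 0 0 0 0;4 40 0 0 0 0;4.5 45 0 0 0 0;5 50 0 0 0 0'
python3 - <<'E'
from h import *
snap('scene','s7');snap('wrist','w7')
p,W,d=world('s7');cv2.imwrite('pics/s7z.png',cv2.resize(p[110:210,150:275,::-1],None,fx=6,fy=6,interpolation=cv2.INTER_CUBIC))
E
```

```text
clock: 9.87
tool_pos: [0.515, 0.0778, 0.0779]
eef_rot: [0.0, 0.672, 0.741, 0.0]
wrist_force: [-3.0, -0.5, 2.1]
gripper_width: 0.0299
```

View pics/s7z.png

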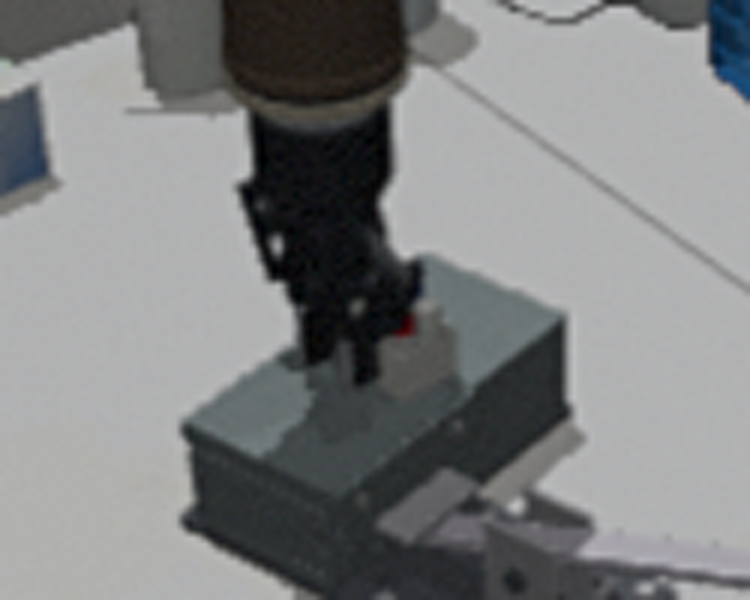

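View pics/w7.png

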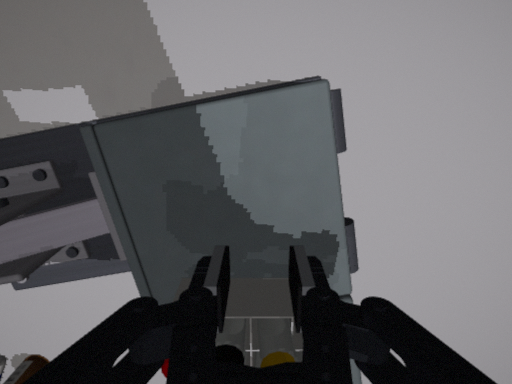

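```bash
python3 -m inch '0.6 5 0 0 0 0;1.2 10 0 0 0 0;2 15 0 0 0 0;3 20 0 0 0 0;4 25 0 0 0 0;5 30 0 0 0 0;6 35 0 0 0 0;7 40 0 0 0 0;7.5 43 0 0 0 0;8 45 0 0 0 0'
python3 - <<'E'
from h import *
snap('scene','s8');snap('wrist','w8')
p,W,d=world('s8');cv2.imwrite('pics/s8z.png',cv2.resize(p[110:210,150:275,::-1],None,fx=6,fy=6,interpolation=cv2.INTER_CUBIC))
E
```

```text
clock: 10.8
tool_pos: [0.5589, 0.0901, 0.0779]
eef_rot: [0.0, 0.672, 0.741, 0.0]
wrist_force: [-2.4, -0.9, 1.5]
gripper_width: 0.0299
```

View pics/s8z.png

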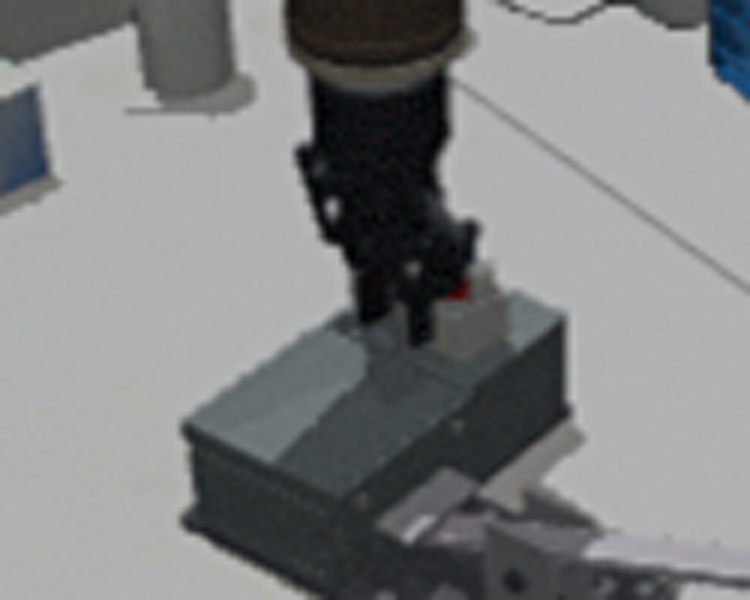

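View pics/w8.png

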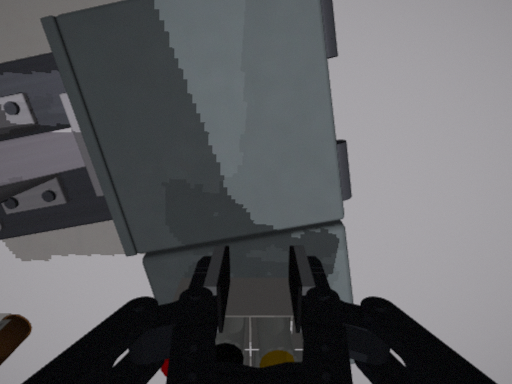

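```bash
python3 -m inch '0 -3 0 0 0 0;0 -8 0 0 0 0;0 -16 0 0 0 0;0 -26 0 0 0 0;0 -36 -5 0 0 0;0 -42 -20 0 0 0;0 -45 -45 0 0 0;0 -45 -75 0 0 0;0 -45 -100 0 0 0;0 -45 -110 0 0 0'
python3 - <<'E'
from h import *
snap('wrist','w9');snap('scene','s9')
p,W,d=world('w9');S=np.load('store.npz')
np.set_printoptions(suppress=True,precision=3)
print(readout.get_state()['tool_pos'])
E
```

```text
clock: 11.73
tool_pos: [0.514, 0.0857, 0.1913]
eef_rot: [0.001, 0.672, 0.741, 0.001]
wrist_force: [0.8, -0.7, -0.1]
gripper_width: 0.0297
[0.514 0.086 0.19 ]
```

View pics/w9.png

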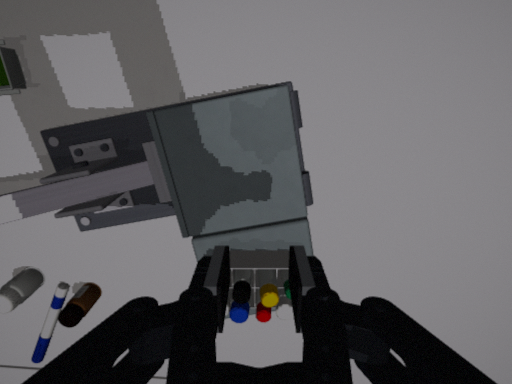

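View pics/s9.png

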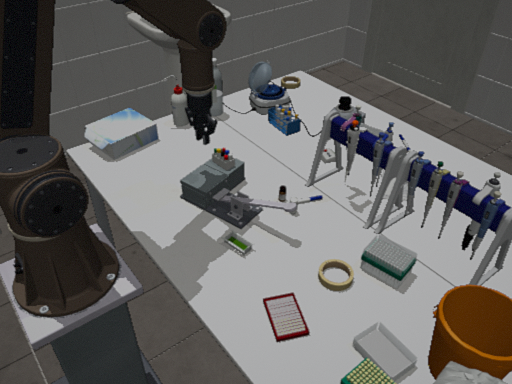

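The insert stands upright on the deck, clear of the seam: the seam is at about v=225 in the wrist view and the insert's near wall starts at about v=250. Next is the lever.

```bash
python3 - <<'E'
from h import *
rel([.589,-.258,.21],95.4)
p,W,d=world('w9');S=np.load('store.npz')
m=np.zeros(d.shape,bool);m[248:335,225:295]=1
for sel in (m&(W[...,2]>.083)&(W[...,2]<.106)&(p.sum(2)>90),):
    Q=((W[sel][:,:2]-S['o'])@S['R']*1000);print('insert walls store x,y max/min',np.percentile(Q,[1,50,99],axis=0).round(1))
E
```

```text
yaw now 95.57 shift [-349.4   41.3  -20. ] rot [ 0.21 -0.    0.17]
insert walls store x,y max/min [[ 129.8 -118.1]
 [ 156.3  -82.9]
 [ 183.3  -75.3]]
```

```bash
python3 -m inch '-15 0 -10 0 0 0;-50 3 -20 0 0 0;-88 8 -20 0 0 0;-126 14 -20 0 0 0;-164 19 -20 0 0 0;-202 24 -20 0 0 0;-240 29 -20 0 0 0;-278 33 -20 0 0 0;-316 38 -20 0 0 0;-345 41 -20 0 0 0' 1
python3 -m inch '0 0 0 0 0 0;0 0 0 0 0 0;-4 0 0 0 0 0;-4 0 0 0 0 0;-4 0 0 0 0 0;-4 0 0 0 0 0;-4 0 0 0 0 0;-4 0 0 0 0 0;-4 0 0 0 0 0;-4 0 0 0 0 0' 1
python3 - <<'E'
from h import *
np.set_printoptions(suppress=True,precision=3)
for n in('wrist','scene','top'): snap(n,n+'10')
p,W,d=world('scene10');cv2.imwrite('pics/s10z.png',cv2.resize(p[90:240,190:340,::-1],None,fx=4,fy=4,interpolation=cv2.INTER_CUBIC))
p,W,d=world('top10');cv2.imwrite('pics/t10z.png',cv2.resize(p[125:240,155:340,::-1],None,fx=4,fy=4,interpolation=cv2.INTER_CUBIC))
E
```

```text
clock: 12.67
tool_pos: [0.5873, -0.2563, 0.2061]
eef_rot: [-0.001, 0.672, 0.74, -0.0]
wrist_force: [0.8, 0.9, -0.2]
gripper_width: -0.0
clock: 13.5
tool_pos: [0.5884, -0.2575, 0.208]
eef_rot: [0.0, 0.672, 0.741, 0.0]
wrist_force: [-0.2, 1.0, 0.2]
gripper_width: 0.0005
```

View pics/wrist10.png

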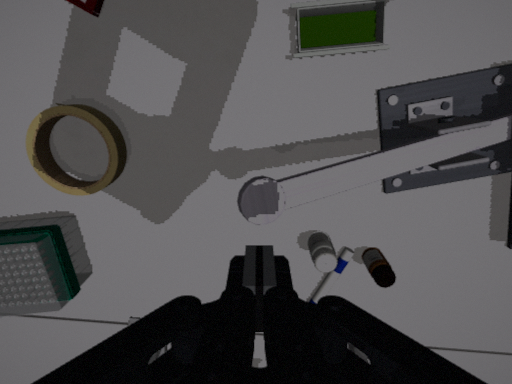

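View pics/s10z.png

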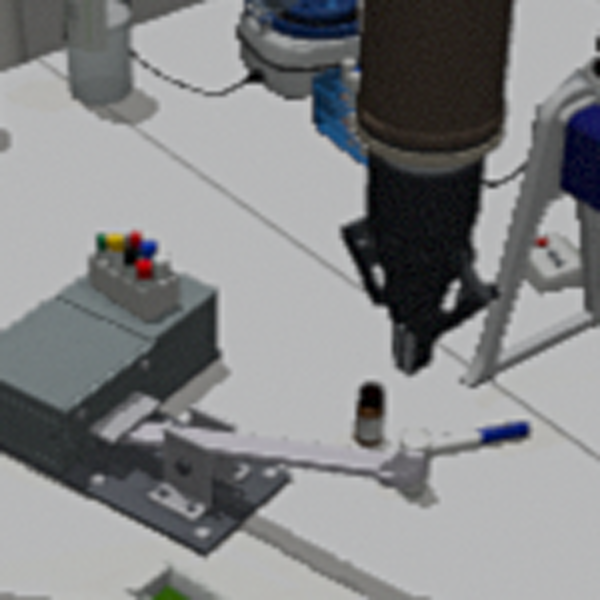

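View pics/t10z.png

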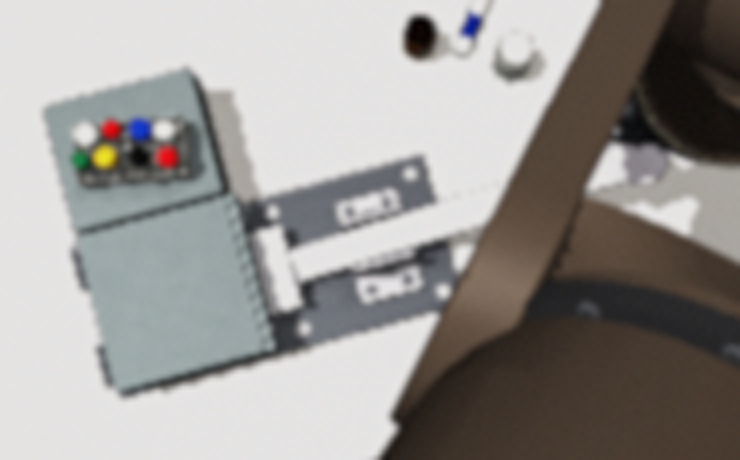

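The insert sits wholly on the deck in the top view, with its near wall clear of the seam. The wrist view shows the pad at (263,200) and the shut fingertips at (260,248).

```bash
python3 - <<'E'
from h import *
np.set_printoptions(suppress=True,precision=3)
S=np.load('store.npz')
p,W,d=world('wrist10')
for v in range(244,300,8): print(v,W[v,250],W[v,262],W[v,270])
m=np.zeros(d.shape,bool);m[170:235,230:290]=1
mm=m&(W[...,2]>.11)&(W[...,2]<.14);Q=W[mm];print('pad+bar',len(Q),Q.mean(0),Q.min(0),Q.max(0))
mm[:,278:]=0;Q=W[mm];(c,r)=cv2.minEnclosingCircle(Q[:,:2].astype(np.float32));print('pad circ',c,r,'store',((np.array(c)-S['o'])@S['R']*1000), np.median(Q[:,2]))
for u,v in[(255,200),(262,200),(270,200),(400,160),(340,178)]:print(W[v,u],((W[v,u][:2]-S['o'])@S['R']*1000).round(1))
print(readout.get_state()['tool_pos'])
p,W,d=world('top10')
m=np.zeros(d.shape,bool);m[145:180,165:215]=1
for lo,hi in((.1,.115),(.1,.15)):
    mm=m&(W[...,2]>lo)&(W[...,2]<hi);r=cv2.minAreaRect(W[mm][:,:2].astype(np.float32));print(r,((cv2.boxPoints(r)-S['o'])@S['R']*1000).round(1))
E
```

```text
244 [ 0.69  -0.258 -0.001] [ 0.688 -0.243 -0.001] [ 0.687 -0.233 -0.   ]
252 [ 0.579 -0.262  0.223] [ 0.578 -0.256  0.223] [ 0.578 -0.252  0.224]
260 [ 0.579 -0.261  0.23 ] [ 0.578 -0.256  0.231] [ 0.578 -0.253  0.231]
268 [ 0.579 -0.261  0.237] [ 0.578 -0.256  0.238] [ 0.577 -0.253  0.238]
276 [ 0.579 -0.261  0.243] [ 0.578 -0.256  0.244] [ 0.578 -0.253  0.243]
284 [ 0.579 -0.261  0.249] [ 0.578 -0.256  0.249] [ 0.578 -0.253  0.248]
292 [ 0.577 -0.261  0.256] [ 0.581 -0.256  0.249] [ 0.577 -0.253  0.255]
pad+bar 2056 [ 0.586 -0.253  0.125] [ 0.569 -0.274  0.111] [ 0.605 -0.232  0.133]
pad circ (0.587820827960968, -0.25485119223594666) 0.019054124131798744 store [-177.606    6.368] 0.12610187074017107
[ 0.586 -0.26   0.128] [-181.8    9.4]
[ 0.587 -0.254  0.124] [-176.9    7. ]
[ 0.587 -0.248  0.124] [-170.9    5.5]
[ 0.553 -0.136  0.081] [-54.1   4.2]
[ 0.57  -0.191  0.102] [-111.6    5.1]
[ 0.588 -0.258  0.208]
((0.5931975245475769, 0.08631904423236847), (0.040460165590047836, 0.07418784499168396), 5.561293125152588) [[ 187.1  -87.3]
 [ 114.5  -72.3]
 [ 106.3 -111.9]
 [ 179.  -126.9]]
((0.5931975245475769, 0.08631904423236847), (0.040460165590047836, 0.07418784499168396), 5.561293125152588) [[ 187.1  -87.3]
 [ 114.5  -72.3]
 [ 106.3 -111.9]
 [ 179.  -126.9]]
```

```bash
python3 -m inch '0 0 10 0 0 0;0 0 22 0 0 0;0 0 34 0 0 0;0 0 46 0 0 0;0 0 58 0 0 0;0 0 68 0 0 0;0 0 76 0 0 0;0 0 82 0 0 0;0 0 86 0 0 0;0 0 86 0 0 0'
python3 - <<'E'
from h import *
np.set_printoptions(suppress=True,precision=3)
for n in('wrist','scene'): snap(n,n+'11')
p,W,d=world('scene11');cv2.imwrite('pics/s11z.png',cv2.resize(p[120:240,190:340,::-1],None,fx=5,fy=5,interpolation=cv2.INTER_CUBIC))
E
```

```text
clock: 14.48
tool_pos: [0.5884, -0.2577, 0.1213]
eef_rot: [-0.0, 0.672, 0.741, -0.0]
wrist_force: [-0.2, 1.0, 2.5]
gripper_width: -0.0
```

View pics/s11z.png

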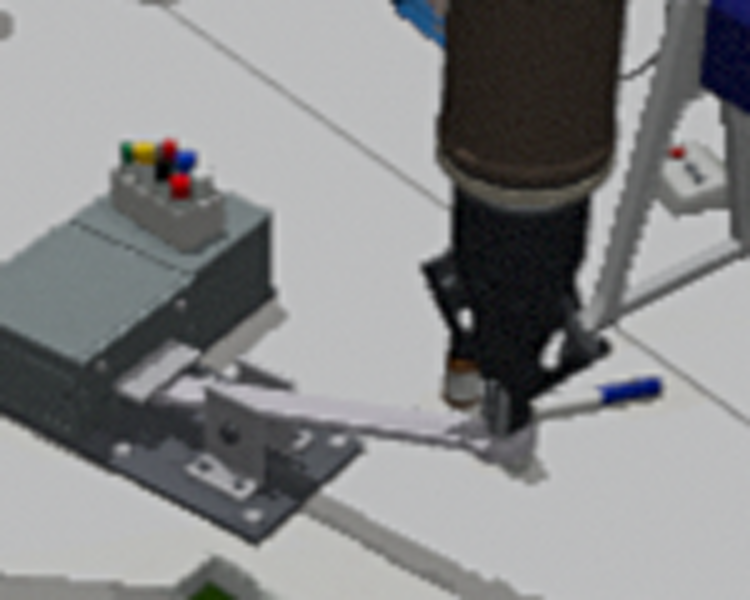

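View pics/wrist11.png

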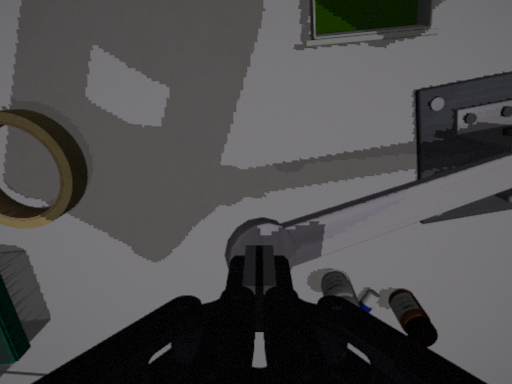

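```bash
python3 - <<'E'
from h import *
np.set_printoptions(suppress=True,precision=3)
p,W,d=world('wrist11')
for u,v in[(262,228),(245,235),(285,235),(240,245),(285,250),(330,225),(400,205),(252,250),(270,252),(260,260)]:print((u,v),p[v,u],W[v,u])
E
```

```text
(262, 228) [118 112 121] [ 0.572 -0.257  0.123]
(245, 235) [63 61 66] [ 0.576 -0.265  0.125]
(285, 235) [62 60 65] [ 0.577 -0.244  0.118]
(240, 245) [62 60 65] [ 0.581 -0.267  0.127]
(285, 250) [62 60 64] [ 0.586 -0.243  0.118]
(330, 225) [113 108 117] [ 0.573 -0.219  0.108]
(400, 205) [116 114 117] [ 0.562 -0.177  0.094]
(252, 250) [28 27 30] [ 0.578 -0.261  0.135]
(270, 252) [29 29 29] [ 0.577 -0.253  0.137]
(260, 260) [4 6 6] [ 0.578 -0.257  0.143]
```

```bash
python3 -m inch '-2 0.4 5 0 0 0;-4 0.8 11 0 0 0;-6 1 17 0 0 0;-8 1.4 23 0 0 0;-9.5 1.7 29 0 0 0;-10.5 1.9 35 0 0 0;-11.5 2 41 0 0 0;-12.5 2.2 47 0 0 0;-13 2.3 50 0 0 0;-13 2.3 50 0 0 0'
python3 - <<'E'
from h import *
np.set_printoptions(suppress=True,precision=3)
for n in('wrist','scene'): snap(n,n+'12')
p,W,d=world('scene12');cv2.imwrite('pics/s12z.png',cv2.resize(p[120:240,190:340,::-1],None,fx=5,fy=5,interpolation=cv2.INTER_CUBIC))
p,W,d=world('wrist12')
for u,v in[(262,228),(245,235),(285,235),(240,245),(285,250),(330,225),(252,250)]:print((u,v),p[v,u],W[v,u])
E
```

```text
clock: 15.42
tool_pos: [0.5918, -0.2706, 0.0711]
eef_rot: [-0.0, 0.672, 0.741, -0.0]
wrist_force: [0.2, -0.0, 2.4]
gripper_width: 0.0001
(262, 228) [121 119 121] [ 0.575 -0.27   0.074]
(245, 235) [67 64 69] [ 0.579 -0.278  0.076]
(285, 235) [67 63 70] [ 0.578 -0.258  0.073]
(240, 245) [66 64 69] [ 0.585 -0.28   0.075]
(285, 250) [64 62 66] [ 0.586 -0.257  0.074]
(330, 225) [117 114 118] [ 0.571 -0.236  0.071]
(252, 250) [30 30 32] [ 0.582 -0.274  0.084]
```

View pics/s12z.png

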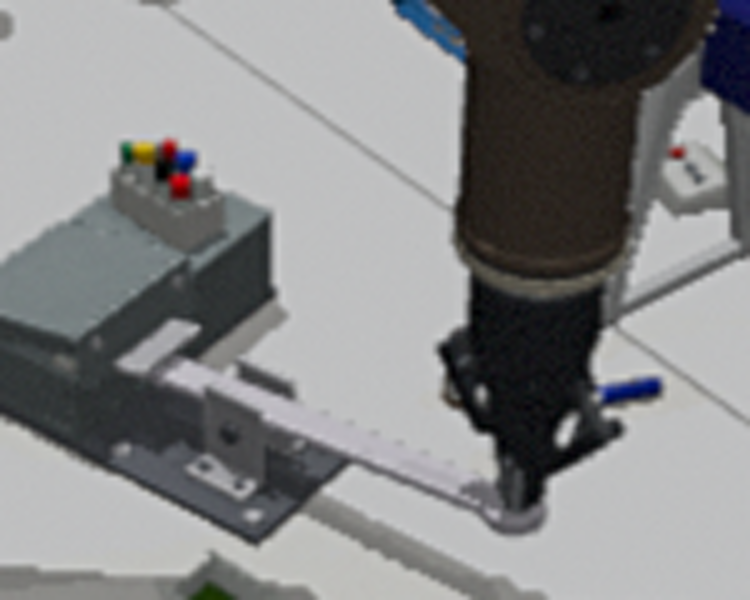

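View pics/wrist12.png

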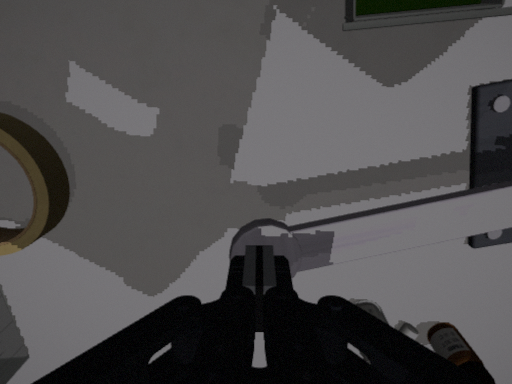

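```bash
python3 -m inch '-0.5 0 5 0 0 0;-1 0 11 0 0 0;-1.5 0 17 0 0 0;-1.5 0 23 0 0 0;-1.5 0 29 0 0 0;-1.5 0 35 0 0 0;-1 0 41 0 0 0;-0.5 0 46 0 0 0;-0.5 0 49 0 0 0;-0.5 0 50 0 0 0'
python3 - <<'E'
from h import *
np.set_printoptions(suppress=True,precision=3)
for n in('wrist','scene','top'): snap(n,n+'13')
p,W,d=world('scene13');cv2.imwrite('pics/s13z.png',cv2.resize(p[120:240,190:340,::-1],None,fx=5,fy=5,interpolation=cv2.INTER_CUBIC))
p,W,d=world('wrist13')
for u,v in[(262,228),(245,235),(285,235),(240,245),(285,250),(330,225),(252,250)]:print((u,v),p[v,u],W[v,u])
print(readout.get_state()['wrist_force'])
E
```

```text
clock: 16.35
tool_pos: [0.5918, -0.2709, 0.0213]
eef_rot: [-0.0, 0.672, 0.741, -0.0]
wrist_force: [0.6, -2.0, 2.6]
gripper_width: -0.0005
(262, 228) [117 114 122] [ 0.575 -0.27   0.025]
(245, 235) [68 64 69] [ 0.58  -0.278  0.023]
(285, 235) [127 124 129] [ 0.576 -0.258  0.027]
(240, 245) [69 66 73] [ 0.586 -0.28   0.023]
(285, 250) [69 65 71] [ 0.584 -0.258  0.027]
(330, 225) [57 56 57] [ 0.57  -0.237  0.024]
(252, 250) [33 32 34] [ 0.582 -0.274  0.035]
[ 0.365 -2.47   2.301]
```

View pics/s13z.png

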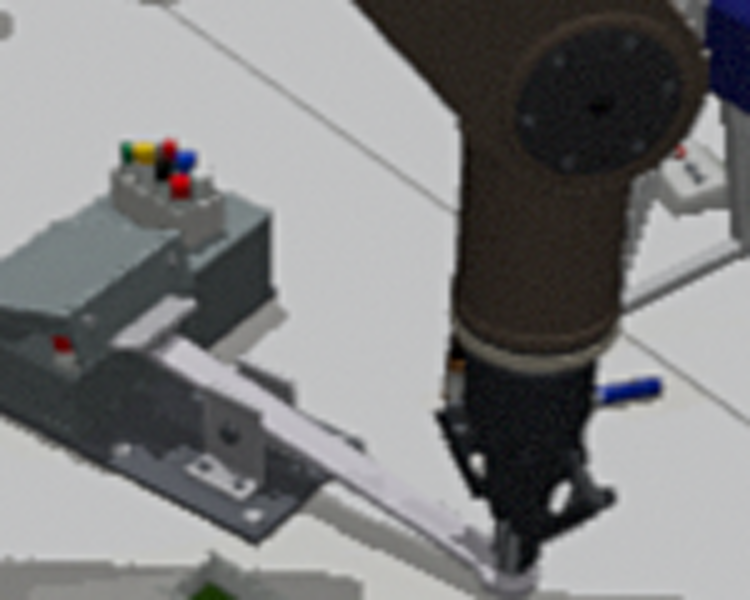

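View pics/wrist13.png

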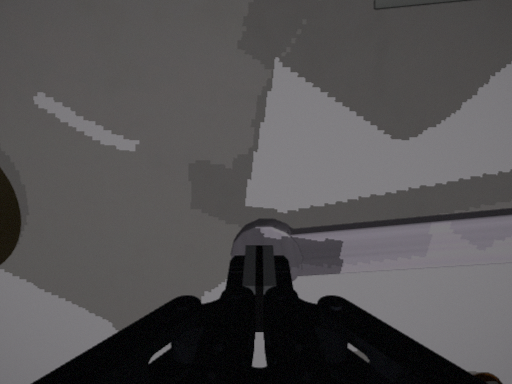

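View pics/top13.png

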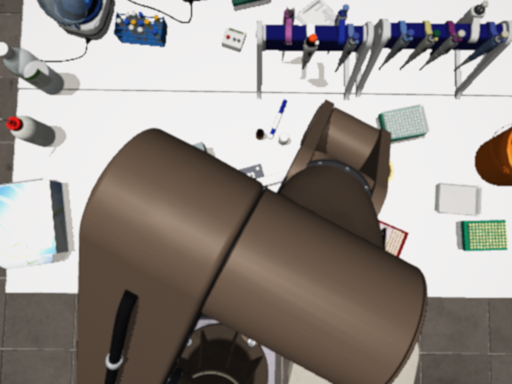

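```bash
python3 -m inch '0 0 1 0 0 0;0 0 2 0 0 0;0.5 0 2 0 0 0;0.5 0 2 0 0 0;0.5 0 2 0 0 0;0.5 0 2 0 0 0;0.5 0 2 0 0 0;0.5 0 2 0 0 0;0.5 0 2 0 0 0;0.5 0 2 0 0 0'
python3 - <<'E'
from h import *
np.set_printoptions(suppress=True,precision=3)
S=np.load('store.npz')
snap('scene','scene14')
p,W,d=world('scene14')
P=np.concatenate([(W[...,:2]-S['o'])@S['R']*1000,W[...,2:]*1000],-1)
m=(P[...,0]>100)&(P[...,0]<195)&(P[...,1]>-45)&(P[...,1]<50)&(P[...,2]>80)&(P[...,2]<130)&(d>.3)
Q=P[m];k=np.polyfit(Q[:,0],Q[:,2],1);print('flap slope rad',np.arctan(-k[0]),len(Q))
m=(P[...,0]>80)&(P[...,0]<215)&(P[...,1]<-60)&(P[...,1]>-160)&(P[...,2]>84)&(P[...,2]<107)&(d>.3)
print('insert',np.percentile(P[m],[1,99],axis=0))
print(readout.get_state()['wrist_force'],readout.get_state()['clock'])
p0,W0,_=world('scene0')
print('diff around bystanders', [int(np.abs(p[a:b,c:e].astype(int)-p0[a:b,c:e]).mean()) for a,b,c,e in((225,255,220,255),(290,340,260,310),(255,290,315,358))])
E
```

```text
clock: 17.33
tool_pos: [0.592, -0.2705, 0.0199]
eef_rot: [0.0, 0.672, 0.741, 0.0]
wrist_force: [0.4, -2.6, 3.1]
gripper_width: 0.0001
flap slope rad 0.29093330501369724 386
insert [[  96.391 -129.097   84.127]
 [ 189.825  -71.919  106.319]]
[ 1.451 -2.549  3.602] 17.3833
diff around bystanders [23, 22, 23]
```

```bash
python3 - <<'E'
from h import *
p=world('scene14')[0];p0=world('scene0')[0];t=world('top13')[0];t0=world('top0')[0]
for n,a,b,c,e,A,B in(('trough',232,254,222,254,p,p0),('plate',292,340,262,310,p,p0),('tape',258,290,316,356,p,p0),('brown',184,204,275,290,p,p0),('topvials',125,148,252,292,t,t0)):
    r=cv2.matchTemplate(A[a-20:b+20,c-20:e+20],np.ascontiguousarray(B[a:b,c:e]),cv2.TM_CCOEFF_NORMED);_,v,_,l=cv2.minMaxLoc(r);print(n,round(v,2),l[0]-20,l[1]-20)
cv2.imwrite('pics/s14.png',p[:,:,::-1])
E
```

```text
trough 0.86 0 0
plate 0.94 0 0
tape 0.85 0 0
brown 0.49 2 -17
topvials 0.99 0 0
```

View pics/s14.png

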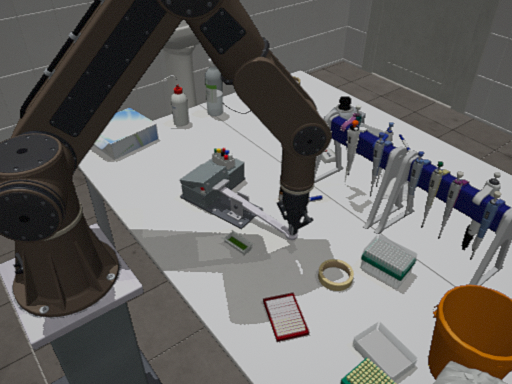

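The flap is open, the fingers are on the pad at (292,232), the insert is on the deck at (223,157), and the bystanders haven't moved. Handing in.

```bash
python3 -c "
from rig import close_job
print(close_job())"
```

```text
the job is handed in; nothing more can be done
None
```

I pushed the insert onto the fixed deck, then pressed the lever pad down with the shut fingers. I handed the job in at about 17.4 s with the fingers still holding it; no verdict was reported.

**Last checks**
- **Insert:** it stands on the deck, with its nearest corner at store y about -72 mm (limit -56) when measured after the push. The last scene picture agrees.
- **Flap:** a fit to noisy depth gives about 0.29 rad, against about 0.32 expected from the pad height. Both are above 0.26.
- **Lever:** the pad top is about 23 mm above the table. The wrist reads about 3 N upward, plus about 2.5 N sideways.
- **Bystanders:** trough, plate and tape matched their starting positions in the scene view with no shift, and so did both vials in the top view. The scene-view match for the brown vial failed because the gripper hides it there.

**What disagreed:** the cameras showed the fingertips roughly 4 to 14 mm behind the TCP, not 25 mm ahead of it as specified. My first push therefore passed above the insert's tray without moving it. I backed off, went lower by steps and pushed again.

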